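Bond a wear strip onto a machine slide with a pressure roller

TASK

Lay the loose laminate wear strip from the wooden battens on the adhesive film of the bare way of the upturned machine slide, flat and close up against its three dowel pins, and let go of it. Then take the sprung rubber pressure roller by its handle and, with its springs pressed in about half way and its drum square over the strip, roll the strip down along its whole length, from the end with the pin to the open end. Hang the roller back in its stand by its two pegs, and leave everything else on the bench where it is.

Things in the scene. Friction and masses are not known exactly. Their poses are not given: they have to be found in the camera images.
- strip: Loose dark-brown laminate wear strip, a plain rigid bar 180 x 56 x 8 mm, 0.12 kg. Origin: centre of its underside; x along the 180 mm length, y across the width. Either end may lead. It starts lying flat across the two battens, its underside 30 mm above the bench.
- battens: Two parallel wooden battens under the loose strip, fixed, each 24 mm wide, 100 mm long, 30 mm high, 120 mm apart between centres, so the strip's middle is free beneath. Origin on the bench midway between them; x from one to the other.
- slide: Fixed cast-iron machine slide lying upside down, 250 (x) x 208 (y) x 42 mm high. Origin: centre of its underside. Two flat raised ways, 84 mm wide, run along x, 12 mm above the 40 mm wide web between them. The way on the +y side already has its strip (same size, fixed); the one on the -y side is bare, with a pale rectangle of adhesive film and three dowel pins where the loose strip goes.
- seat (a point): Centre of the film rectangle (180 x 56 mm, along the slide's x) on the bare way, on its surface, 42 mm above the bench; (0, -60, 42) mm in the slide's frame. The centre of the strip's underside belongs here. There it just touches all three pins: aim 1 to 2 mm off them, towards the slide's +x and +y.
- end_pin (a point): Top of the steel dowel pin at the middle of the film's -x end (slide's frame): the pinned end, where rolling begins. The pin's centre lies 94 mm from the seat. All pins are 8 mm in diameter and 5 mm high, 3 mm lower than the top of a laid strip. The opposite end (+x) and the inner long side have no pins.
- side_pin_a (a point): Top of the dowel pin beside the film's outer long side, 60 mm from its middle towards the pinned end (32 mm to the side of the seat).
- side_pin_b (a point): Top of the dowel pin beside the film's outer long side, 60 mm from its middle towards the open end (32 mm to the side of the seat).
- roller: Hand pressure roller, 0.63 kg, hanging upright in its stand. Origin: middle of its flat-sided wooden handle, 26 thick (x), 78 long (y), 30 mm high. From each end of the handle a 10 mm steel peg runs out along y to 68 mm from the middle. Below it a sprung fork carries a rubber drum. The drum's axle is parallel to the handle; it rolls along x, either way round. Cross bar of the fork 27 mm under the handle.
- drum_center (a point): Centre of the roller's drum (rubber, 50 mm in diameter, 70 mm wide): 75 mm below the handle's middle with the springs free, so the drum's bottom is then 100 mm below the handle's middle.
- roller_fork (a joint): How far the roller's springs are pressed in: 0 free, 0.012 m bottomed. The drum presses with about 8.5 N as they begin to give and 1 N more for every mm: 14.5 N half way in (6 mm), 20 N just before they bottom.
- roller_drum (a joint): Turn of the drum on its axle in rad, free both ways without end; one turn is 157 mm of rolling.
- stand: Fixed grey steel stand: base 110 (x) x 150 (y) x 8 mm, two cheeks 6 mm thick, 56 mm wide, at y -56 and +56 mm, each with a peg notch 14 mm wide, flaring at its top, 147 mm up. Origin: centre of its underside. Hung, the roller's handle lies along y, either way round, its middle 120 mm above the bench over the origin, up to 9 mm off along y; the drum hangs between the cheeks: lift it straight out, 130 mm, to clear them.
- hammer: Bystander: hammer with a wooden handle, 280 mm long, lying.
- ring_big: Bystander: aluminium ring 84 mm in diameter, 24 mm high.
- ring_small: Bystander: steel ring 60 mm in diameter, 20 mm high.
- jar: Bystander: grey jar, 72 mm in diameter, 100 mm high, white lid.
- wood_block: Bystander: wooden block 110 x 60 x 45 mm.
- file: Bystander: flat file with a wooden handle, 250 mm long, lying.
- vblock: Bystander: steel V-block, 70 x 50 x about 55 mm.

How it is judged:
By the outcome, as a careful person would: the job done as asked, in the order asked, and still so for the second after the job is handed in, with the robot touching nothing.
It also fails if it takes over 72 s, if anything falls off the work surface, if the arm or the gripper's body presses on something with over 40 N, if the wrist force passes 120 N, or if a joint passes its speed limit or range.

ROBOT

A 6-joint arm with a two-finger parallel gripper is mounted at the origin on the work surface. World frame = base frame: x ahead of the robot, y to its left, z up, the work surface at z = 0. Lengths are in mm, angles in rad, forces in N, time in s.
With the tool pointing down it reaches from about 400 to 825 mm from the base axis. Payload 7 kg.
Tool frame: the origin (TCP) lies at the very end of the fingers, on their centre line; the grasp point (between the pads) lies 19 mm behind it; z points along the fingers, y is the line along which they close (so a half turn about z gives the same grasp; the last joint's range is limited). The gripper opens to 88 mm and grips with 3 to 60 N. Pads are 19 mm wide; open, the fingers measure 130 mm over their backs; the gripper's body (78 mm by 193 mm) begins 47 mm behind the grasp point.
Start: joints at [-0.82, 0.359, 0.012, 0, -1.224, -0.288], TCP at [301.329, -603.984, 226.561] pointing down, gripper open.
Joint ranges: [-3.07, 3.07], [-1.43, 2.12], [-1.02, 1.25], [-3.03, 1.67], [-3.05, -0], [-3.03, 3.03]. Speed limits (rad/s): [2.39, 2.39, 3.01, 3.14, 3.14, 3.14].

INTERFACE

Orientations are given as a rotation vector (axis times angle).
In Python, from rig import monitor, eyes, workorder gives the robot as it stands.
- The arm moves only by the shell command python3 -m pendant 'ROWS' [FORCE]. ROWS is JSON, a list that holds one entry, the list of rows, each a list of 7 numbers: the shift along the world's x, y, z in m, then the turn, a rotation vector about the world's x, y, z in degrees, then the closure in counts, from 0 (fully open) to 255 (shut). In form: [[[dx, dy, dz, wx, wy, wz, gripper], ...]]. A call has 1 to 8 rows; each row shifts and turns the commanded pose from where the row before left it; what a row does not reach is not made up. A row lasts 1/8 s, in which the tool goes at most 62.5 mm and 10.7 degrees, less where a joint would pass 70% of its speed; a pose out of reach is approached as far as the arm can. A call is refused whole if a number of a shift passes 0.0625 or a number of a turn 10.7, either way. A call with a gripper value outside its range is refused whole. The fingers move at their own pace and stop on an object; FORCE is the grip in N (left out, the last holds). Time passes only in rows, so rows that do not move let the fingers close. It gives the time, the measured TCP pose, the force, the opening and the grip force at its end, in the units of the state.
- monitor.get_obs(): the state, without advancing time (a new reading comes with each control period).
- eyes.snapshot(name): name is "side" or "top"; returns a dict with "frame" (420x560x3 uint8, red, green, blue), "fx", "fy", "cx", "cy" (pixels), "origin" and "attitude" of the camera in the world. Camera axes: x right, y down, z forward; pixel columns grow to the right and rows downward; lengths in mm; the calibration is good to about 2 mm. A picture is of the moment at which its call begins. There is no depth.
- workorder.close_job(): hands the job in; it is judged then, once.
The state is a dict: "clock": time; "joints": joint angles; "qd": joint speeds; "effort": joint torques, N m; "position": TCP position; "orientation": TCP orientation; "wrist_force": force on the tool from outside, world axes, zero at the start; "torque": the same for the moment, N m; "grip_width": opening from 0.0 (shut) to 1.0 (fully open); "gripper_force": force on a finger pad.
Only numpy, scipy, OpenCV 4.12 (cv2) and the standard library are available. Lean on these libraries where they do the work, as an engineer would, in place of code of your own. Each camera call takes 0.05 s, during which the arm holds its last target. There are 200 camera calls.

## Working session

There is one attempt and no reset: what is moved stays moved. The work goes in short steps, Python scripts to look and compute and a shell command to move; the robot and the scene stay as the last step left them, time stands still between calls to the robot, and variables do not carry over. Pictures are saved under pics/ and viewed, at most 10 in all, crops included, and the job is handed in when it is done.

```bash
ls; mkdir -p pics; python3 - <<'E'
from rig import monitor, eyes
import cv2,json
o=monitor.get_obs(); print(o)
for n in("top","side"):
    s=eyes.snapshot(n); cv2.imwrite(f"pics/{n}0.png",s["frame"][:,:,::-1]); print({k:v for k,v in s.items() if k!="frame"})
E
```

```text
pics
{'clock': 0.0, 'joints': array([-8.19899417e-01,  3.59391434e-01,  1.10628686e-02, -3.12176318e-04,
       -1.22409333e+00, -2.88068056e-01]), 'qd': array([-0.00088587, -0.00081191, -0.00110178, -0.00109608,  0.00067062,
       -0.00052407]), 'effort': array([-1.03990391e-05, -5.82719350e+01,  2.93053436e+01,  6.99719712e+00,
        6.72708979e-03, -2.02061574e-04]), 'position': array([ 301.10657135, -603.58247171,  225.62832994]), 'orientation': array([ 7.20248947e-01, -3.05734700e+00, -2.44502587e-03]), 'wrist_force': array([ 0.3645423 ,  0.66835946, -0.52652511]), 'torque': array([ 0.01415452, -0.04541052,  0.00563912]), 'gripper_force': 0.0, 'grip_width': 1.0021187653069155}
{'fx': 492.35215996290555, 'fy': 492.35215996290555, 'cx': 279.7348738361701, 'cy': 215.90331801452575, 'origin': array([ 463.46609873, -103.14643478, 1399.3241338 ]), 'attitude': array([-2.15361146,  2.22127182, -0.04872999])}
{'fx': 523.5645701619096, 'fy': 523.5645701619096, 'cx': 269.4573202574712, 'cy': 212.50099699458985, 'origin': array([ 138.0065944 ,  760.26100734, 1001.58894646]), 'attitude': array([-0.54980267,  2.68615895, -1.13745727])}
```

View pics/top0.png

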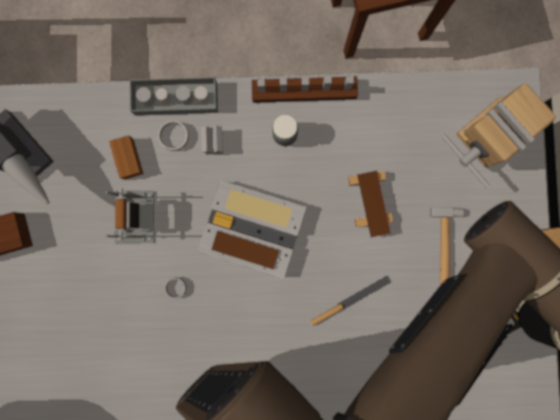

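View pics/side0.png

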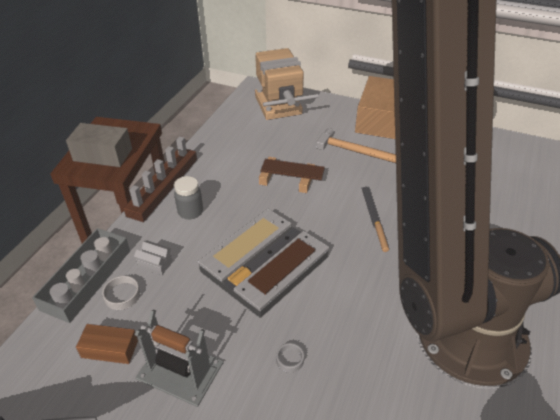

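```bash
python3 - <<'E'
import cv2
f=cv2.imread("pics/top0.png")
cv2.imwrite("pics/c1.png",cv2.resize(f[160:290,195:405],None,fx=3.8,fy=3.8,interpolation=cv2.INTER_CUBIC))
g=cv2.imread("pics/side0.png")
a=cv2.resize(f[175:255,95:215],None,fx=4,fy=4,interpolation=cv2.INTER_CUBIC)
b=cv2.resize(g[300:400,125:235],None,fx=2.9,fy=3.2,interpolation=cv2.INTER_CUBIC)
cv2.imwrite("pics/c2.png",cv2.hconcat([a,cv2.resize(b,(319,320))]))
E
```

```text
(no output)
```

View pics/c1.png

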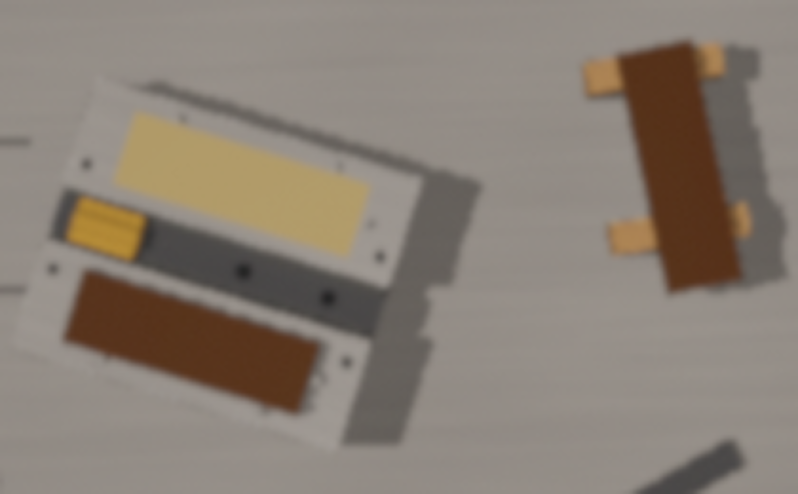

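View pics/c2.png

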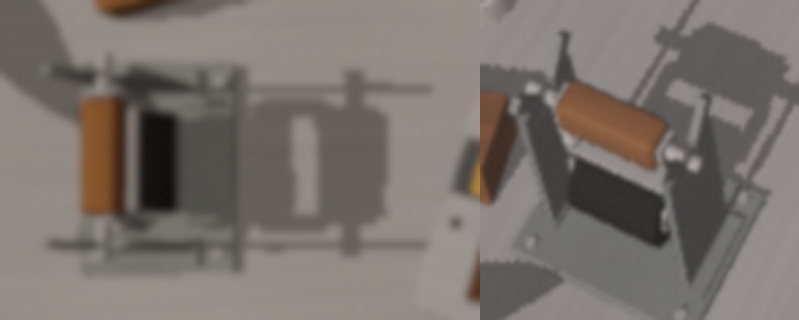

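```bash
cat > h.py <<'E'
import numpy as np, cv2
from scipy.spatial.transform import Rotation as R
from rig import monitor, eyes
def unproj(s,uv,z):
    uv=np.atleast_2d(uv).astype(float)
    d=np.c_[(uv[:,0]-s["cx"])/s["fx"],(uv[:,1]-s["cy"])/s["fy"],np.ones(len(uv))]@R.from_rotvec(s["attitude"]).as_matrix().T
    o=s["origin"]; return o+d*((z-o[2])/d[:,2])[:,None]
def proj(s,P):
    c=(np.atleast_2d(P)-s["origin"])@R.from_rotvec(s["attitude"]).as_matrix()
    return np.c_[c[:,0]/c[:,2]*s["fx"]+s["cx"],c[:,1]/c[:,2]*s["fy"]+s["cy"]]
def rect(P):
    (c,(w,h),a)=cv2.minAreaRect(P[:,:2].astype(np.float32)); b=cv2.boxPoints((c,(w,h),a))
    e=b[1]-b[0]; f=b[2]-b[1]; l=e if np.hypot(*e)>np.hypot(*f) else f
    return np.round(c,1),round(w,1),round(h,1),round(np.degrees(np.arctan2(l[1],l[0]))%180,2)
def blob(s,box,lo,hi):
    x0,y0,x1,y1=box; k=8
    f=cv2.resize(s["frame"][y0:y1,x0:x1],None,fx=k,fy=k,interpolation=cv2.INTER_CUBIC)
    m=cv2.inRange(cv2.cvtColor(f,cv2.COLOR_RGB2HSV),lo,hi)
    c=max(cv2.findContours(m,cv2.RETR_EXTERNAL,cv2.CHAIN_APPROX_NONE)[0],key=cv2.contourArea)[:,0]
    return (c+.5)/k-.5+[x0,y0]
def tool():
    o=monitor.get_obs(); M=R.from_rotvec(o["orientation"]).as_matrix()
    return o["position"],np.degrees(np.arctan2(M[1,1],M[0,1])),np.degrees(np.arccos(-M[2,2]))
E
python3 - <<'E'
from h import *
t=eyes.snapshot("top"); s=eyes.snapshot("side")
dark=((0,130,40),(15,255,130)); pale=((15,60,120),(28,140,255))
print("strip",rect(unproj(t,blob(t,(345,165,400,242),*dark),38)))
print("film",rect(unproj(t,blob(t,(215,182,300,230),*pale),42)))
print("fixed",rect(unproj(t,blob(t,(205,225,290,275),*dark),50)))
print("handle",rect(unproj(t,blob(t,(110,195,132,235),(0,100,60),(25,255,255)),135)))
print("strip s",rect(unproj(s,blob(s,(250,150,335,195),*dark),38)))
print("film s",rect(unproj(s,blob(s,(205,210,295,275),*pale),42)))
print("fixed s",rect(unproj(s,blob(s,(240,232,325,300),*dark),50)))
c=lambda x,y:(195+x/3.8,160+y/3.8)
print("strip",unproj(t,[c(*p) for p in[(619,56),(692,40),(743,278),(670,292)]],38).round(1))
print("film",unproj(t,[c(*p) for p in[(133,112),(370,184),(350,256),(113,185)]],42).round(1))
print("slide corners",unproj(t,[c(*p) for p in[(98,78),(425,177),(342,449),(12,347)]],42).round(1))
print("handle",unproj(t,[(95+x/4,175+y/4) for x,y in [(82,98),(122,98),(122,212),(82,212)]],135).round(1))
print("pegs side",unproj(s,[(125+x/2.9,300+y/3.2) for x,y in [(50/1,90),(205,160)]],120).round(1))
print("pegends top",unproj(t,[(95+x/4,175+y/4) for x,y in [(104,60),(104,262)]],120).round(1))
print(tool())
E
```

```text
strip (array([ 565.9, -350.3]), 173.3, 64.1, np.float32(9.51))
film (array([563.3, -30.1]), 181.1, 57.5, np.float32(70.69))
fixed (array([449.7,   8.8]), 173.1, 49.8, np.float32(70.55))
handle (array([553.6, 322.7]), 28.8, 74.4, np.float32(178.23))Traceback (most recent call last):
  File "<stdin>", line 8, in <module>
  File "h.py", line 19, in blob
    c=max(cv2.findContours(m,cv2.RETR_EXTERNAL,cv2.CHAIN_APPROX_NONE)[0],key=cv2.contourArea)[:,0]
      ~~~^^^^^^^^^^^^^^^^^^^^^^^^^^^^^^^^^^^^^^^^^^^^^^^^^^^^^^^^^^^^^^^^^^^^^^^^^^^^^^^^^^^^
ValueError: max() iterable argument is empty
```

```bash
python3 - <<'E'
from h import *
t=eyes.snapshot("top"); s=eyes.snapshot("side")
dark=((0,110,30),(20,255,140)); pale=((12,50,110),(32,170,255))
def go(n,*a):
    try: print(n,rect(unproj(a[0],blob(*a[:-1]),a[-1])))
    except Exception as e: print(n,e)
go("strip s",s,(250,155,335,185),*dark,38)
go("film s",s,(205,210,295,275),*pale,42)
go("fixed s",s,(240,232,325,300),*dark,50)
print(s["frame"][172,290],s["frame"][240,245],t["frame"][203,374])
go("fixed t",t,(205,225,290,275),*dark,50)
c=lambda x,y:(195+x/3.8,160+y/3.8)
P=lambda n,p,z:print(n,rect(unproj(t,[c(*q) for q in p],z)))
P("strip",[(619,56),(692,40),(743,278),(670,292)],38)
P("film",[(133,112),(370,184),(350,256),(113,185)],42)
P("slide",[(98,78),(425,177),(342,449),(12,347)],42)
print("handle",rect(unproj(t,[(95+x/4,175+y/4) for x,y in [(82,98),(122,98),(122,212),(82,212)]],135)))
print("pegends top",unproj(t,[(95+x/4,175+y/4) for x,y in [(104,60),(104,262)]],120).round(1))
print("pegends side",unproj(s,[(125+x/2.9,300+y/3.2) for x,y in [(518-480,103),(693-480,163)]],120).round(1))
print(tool())
E
```

```text
strip s (array([ 605.3, -312.3]), 78.6, 25.5, np.float32(2.06))
film s (array([560.8, -30.6]), 181.5, 58.2, np.float32(70.75))
fixed s (array([446.7,  12.1]), 176.2, 52.2, np.float32(70.75))
[82 58 47] [171 148 107] [86 50 25]
fixed t (array([449.6,   8.9]), 175.0, 51.7, np.float32(70.65))
strip (array([ 565.3, -351.1]), 177.4, 54.6, np.float32(9.63))
film (array([562.1, -31. ]), 181.8, 55.2, np.float32(71.54))
slide (array([505.8, -13.1]), 250.4, 205.8, np.float32(71.2))
handle (array([552.7, 320.9]), 26.0, 74.2, np.float32(179.25))
pegends top [[616.  323.8 120. ]
 [483.8 325.5 120. ]]
pegends side [[618.7 337.3 120. ]
 [488.5 327.5 120. ]]
(array([ 301.25915105, -603.86068659,  226.22322518]), np.float64(116.51645620637153), np.float64(0.033191753383396964))
```

```bash
python3 -m pendant '[[[0.033,0.0316,-0.004,0,0,-2.11,0],[0.033,0.0316,-0.016,0,0,-2.11,0],[0.033,0.0316,-0.016,0,0,-2.11,0],[0.033,0.0316,-0.016,0,0,-2.11,0],[0.033,0.0316,-0.016,0,0,-2.11,0],[0.033,0.0316,-0.016,0,0,-2.11,0],[0.033,0.0316,-0.016,0,0,-2.11,0],[0.033,0.0316,-0.016,0,0,-2.11,0]]]' 30; python3 - <<'E'
from h import *
print(tool())
for n in("top","side"):
    s=eyes.snapshot(n); p=proj(s,[565.6,-350.7,38])[0].astype(int); print(p)
    f=s["frame"][max(p[1]-60,0):p[1]+60,p[0]-65:p[0]+65,::-1]; cv2.imwrite(f"pics/{n}1.png",f)
a,b=[cv2.resize(cv2.imread(f"pics/{n}1.png"),(390,360),interpolation=cv2.INTER_CUBIC) for n in("top","side")]
cv2.imwrite("pics/d1.png",cv2.hconcat([a,b]))
E
```

```text
clock: 1.3
position: [566.4, -350.1, 110.2]
orientation: [-0.262, 3.13, -0.0]
wrist_force: [-0.0, -0.1, -0.6]
grip_width: 1.002
gripper_force: 0.0
(array([ 566.3749383 , -350.07412852,  110.16764029]), np.float64(99.57043896872435), np.float64(0.014386756287835503))
[373 203]
[291 167]
```

View pics/d1.png

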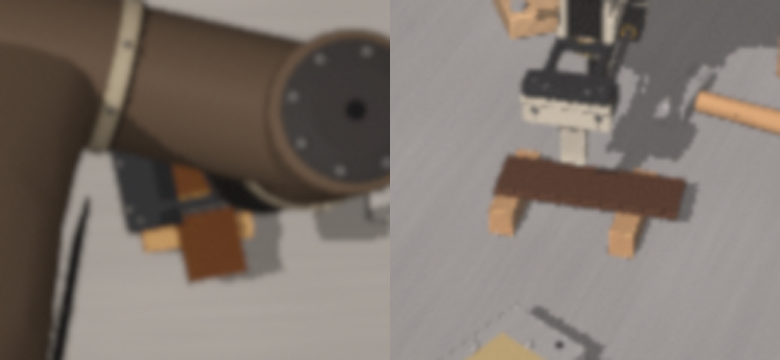

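The side view shows the gripper square above the strip, with a fingertip near (287,160) and the strip's centre near (291,167). I'm going down to close.

```bash
python3 -m pendant '[[[0,0,-0.03,0,0,0,0],[0,0,-0.03,0,0,0,0],[0,0,-0.012,0,0,0,0],[0,0,-0.006,0,0,0,0],[0,0,0,0,0,0,0],[0,0,0,0,0,0,130],[0,0,0,0,0,0,130],[0,0,0,0,0,0,130]]]' 30; python3 -m pendant '[[[0,0,0,0,0,0,130],[0,0,0,0,0,0,130],[0,0,0,0,0,0,130]]]' 30
```

```text
clock: 2.4
position: [565.5, -351.3, 33.1]
orientation: [-0.264, 3.13, -0.0]
wrist_force: [0.1, 0.5, 0.6]
grip_width: 0.718
gripper_force: 0.0
clock: 2.78
position: [565.4, -351.2, 32.8]
orientation: [-0.264, 3.13, -0.0]
wrist_force: [-0.6, 0.9, 4.0]
grip_width: 0.63
gripper_force: 30.0
```

```bash
python3 -m pendant '[[[0,0,0.02,0,0,0,130],[0,0,0.04,0,0,0,130],[0,0,0,0,0,0,130]]]'; python3 -m pendant '[[[0,0.02,0,0,0,5,130],[0,0.04,0,0,0,8,130],[-0.001,0.05,0,0,0,9,130],[-0.001,0.054,0,0,0,9.5,130],[-0.001,0.054,0,0,0,9.5,130],[-0.001,0.05,0,0,0,9,130],[0,0.035,0,0,0,7,130],[0,0.0197,0,0,0,4.1,130]]]'; python3 -m pendant '[[[0,0,0,0,0,0,130],[0,0,0,0,0,0,130]]]'
cat > look.py <<'E'
import sys
from h import *
n,x,y,z,k=sys.argv[1],*map(float,sys.argv[2:6])
out=[]
for c in("top","side"):
    s=eyes.snapshot(c); p=proj(s,[x,y,z])[0].round().astype(int); w,h=int(195/k),int(180/k)
    x0,y0=max(p[0]-w,0),max(p[1]-h,0); f=s["frame"][y0:y0+2*h,x0:x0+2*w,::-1]
    print(c,"crop origin",x0,y0,"size",f.shape); out.append(cv2.resize(f,(390,360),interpolation=cv2.INTER_CUBIC))
cv2.imwrite(f"pics/{n}.png",cv2.hconcat(out)); print(tool())
E
python3 look.py e1 562 -30 60 3.5
```

```text
clock: 3.15
position: [567.3, -352.0, 95.8]
orientation: [-0.264, 3.125, -0.004]
wrist_force: [0.3, 0.1, -0.2]
grip_width: 0.632
gripper_force: 30.0
clock: 4.15
position: [560.8, -26.8, 91.9]
orientation: [1.823, -2.557, -0.001]
wrist_force: [0.7, -0.4, -1.4]
grip_width: 0.631
gripper_force: 30.0
clock: 4.4
position: [561.1, -29.1, 92.2]
orientation: [1.816, -2.563, -0.0]
wrist_force: [0.1, 0.7, -1.2]
grip_width: 0.632
gripper_force: 30.0
top crop origin 203 157 size (102, 110, 3)
side crop origin 190 185 size (102, 110, 3)
(array([561.14801607, -29.45696641,  92.319624  ]), np.float64(160.6187452034939), np.float64(0.02792576160972735))
```

View pics/e1.png

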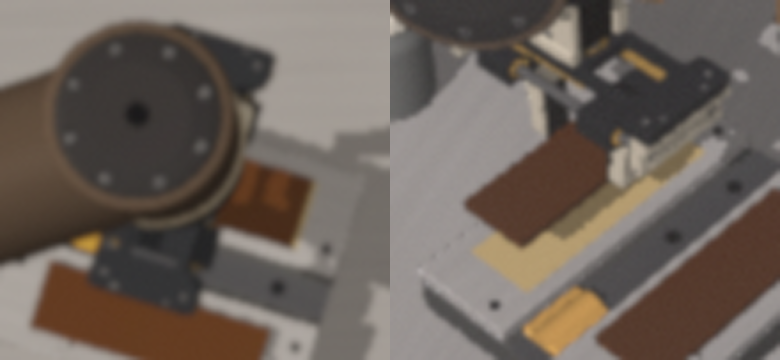

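```bash
python3 - <<'E'
from h import *
a=np.radians(70.7); X=np.array([np.cos(a),np.sin(a)]); Y=np.array([-X[1],X[0]])
t=eyes.snapshot("top"); s=eyes.snapshot("side"); T=tool()[0][:2]; print(tool())
for n,c,o,pts,seat in(("side",s,(190-390/3.545,185),[(465,203),(522,247)],(560.8,-30.6)),("top",t,(203,157),[(311,180),(294,246)],(563.3,-30.1))):
    P=unproj(c,[(o[0]+u/3.545-.5+.14,o[1]+v/3.53-.36) for u,v in pts],97.5)[:,:2]
    print(n,"rel seat",((P-seat)@np.c_[X,Y]).round(1).tolist(),"rel tool",((P-T)@np.c_[X,Y]).round(1).tolist())
    
E
```

```text
(array([561.24699904, -29.39722892,  92.43835344]), np.float64(160.63301380024723), np.float64(0.012519886899165547))
side rel seat [[93.3, -22.0], [95.0, 34.5]] rel tool [[92.0, -22.0], [93.7, 34.5]]
top rel seat [[-85.4, -23.6], [-88.2, 27.5]] rel tool [[-85.4, -25.8], [-88.2, 25.3]]
```

```bash
python3 -m pendant '[[[0,0,-0.02,0,0,0,130],[0,0,-0.015,0,0,0,130],[0,0,-0.006,0,0,0,130],[0,0,0,0,0,0,130]]]'; python3 - <<'E'
from h import *
t=eyes.snapshot("top"); s=eyes.snapshot("side"); print(tool())
np.savez("lastsnap.npz",t=t["frame"],s=s["frame"])
# crops: side open end, top pinned end
a=cv2.resize(s["frame"][215:290,195:270,::-1],(390*1,390),interpolation=cv2.INTER_CUBIC)
b=cv2.resize(t["frame"][180:255,245:320,::-1],(390,390),interpolation=cv2.INTER_CUBIC)
cv2.imwrite("pics/f1.png",cv2.hconcat([a,b]))
E
```

```text
clock: 5.1
position: [561.1, -28.7, 51.2]
orientation: [1.818, -2.561, -0.0]
wrist_force: [0.1, -0.7, -1.7]
grip_width: 0.634
gripper_force: 30.0
(array([561.69457559, -28.46841304,  51.92523802]), np.float64(160.74334524041663), np.float64(0.02844377474152819))
```

View pics/f1.png

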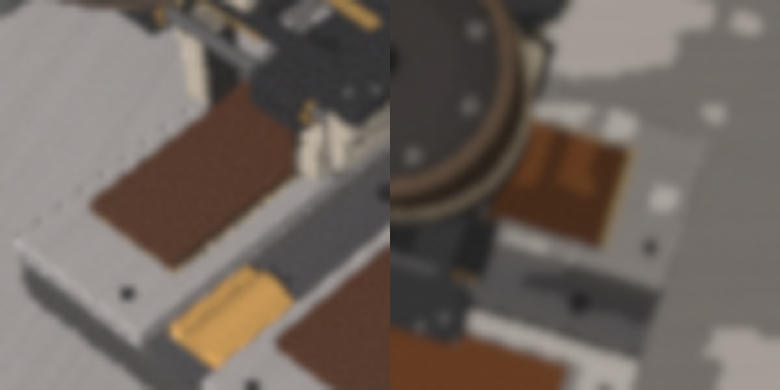

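```bash
python3 - <<'E'
from h import *
a=np.radians(70.7); X=np.array([np.cos(a),np.sin(a)]); Y=np.array([-X[1],X[0]])
t=eyes.snapshot("top"); s=eyes.snapshot("side"); T=tool()[0][:2]; print(tool())
for n,c,pts,seat in(("side",s,[(212.3,254.2),(227.1,265.4)],(560.8,-30.6)),("top",t,[(290.4,208.4),(285.4,226.7)],(563.3,-30.1))):
    P=unproj(c,pts,57)[:,:2]
    print(n,"rel seat",((P-seat)@np.c_[X,Y]).round(1).tolist(),"rel tool",((P-T)@np.c_[X,Y]).round(1).tolist())
# predicted corners if strip centre is at tool
for n,c in(("side",s),("top",t)):
    for d in(0,3): print(n,d,proj(c,[[*(T+X*(u+d)+Y*v),57] for u in(90,-90) for v in(-28,28)]).round(1).tolist())
    f=cv2.imread("pics/side0.png" if n=="side" else "pics/top0.png")
S={k:v for k,v in s.items()}
# blob edges in side image
b=blob(s,(195,225,245,290),(0,90,30),(20,255,140))
P=unproj(s,b,57)[:,:2]; q=(P-[560.8,-30.6])@np.c_[X,Y]
print("side blob x max",np.percentile(q[:,0],[90,98,100]).round(1),"y min,max",q[:,1].min().round(1),q[:,1].max().round(1))
b=blob(t,(270,205,300,235),(0,120,30),(20,255,160)); q=(unproj(t,b,57)[:,:2]-[563.3,-30.1])@np.c_[X,Y]
print("top blob x min",q[:,0].min().round(1),"y",q[:,1].min().round(1),q[:,1].max().round(1))
E
```

```text
(array([561.75454309, -28.35474683,  52.13512426]), np.float64(160.74333976157845), np.float64(0.05652518091084755))
side rel seat [[94.7, -20.6], [95.2, 31.3]] rel tool [[92.3, -20.5], [92.8, 31.4]]
top rel seat [[-85.6, -24.6], [-87.6, 27.2]] rel tool [[-86.7, -26.6], [-88.8, 25.2]]
side 0 [[210.9, 252.1], [226.9, 264.0], [262.0, 213.6], [278.0, 223.8]]
side 3 [[210.0, 252.8], [226.0, 264.7], [261.2, 214.2], [277.2, 224.4]]
top 0 [[229.1, 188.6], [222.8, 208.0], [291.7, 208.3], [285.5, 227.8]]
top 3 [[228.0, 188.3], [221.8, 207.7], [290.6, 207.9], [284.5, 227.5]]
side blob x max [95.  95.3 95.6] y min,max -25.9 34.4
top blob x min -85.4 y -23.8 26.6
```

```bash
python3 -m pendant '[[[0,0,-0.004,0,0,0,130],[0,0,-0.002,0,0,0,130],[0,0,0,0,0,0,130]]]'; python3 -m pendant '[[[-0.0005,-0.0014,0,0,0,0,130],[0,0,0,0,0,0,130]]]';  python3 -m pendant '[[[-0.0003,-0.0009,0,0,0,0,130],[0,0,0,0,0,0,130]]]'
```

```text
clock: 5.68
position: [561.2, -28.5, 45.4]
orientation: [1.818, -2.561, -0.0]
wrist_force: [0.5, 0.3, -1.7]
grip_width: 0.635
gripper_force: 30.0
clock: 5.92
position: [560.8, -30.0, 45.6]
orientation: [1.818, -2.562, 0.0]
wrist_force: [-0.1, -0.3, -0.8]
grip_width: 0.633
gripper_force: 30.0
clock: 6.18
position: [560.5, -30.8, 45.6]
orientation: [-1.818, 2.562, -0.0]
wrist_force: [-0.5, -0.3, -1.1]
grip_width: 0.633
gripper_force: 30.0
```

```bash
for i in 1; do python3 -m pendant '[[[-0.0003,-0.0008,0,0,0,0,130],[0,0,0,0,0,0,130]]]' | grep -E 'posi|wrist'; done; python3 -m pendant '[[[-0.0003,-0.0008,0,0,0,0,130],[0,0,0,0,0,0,130]]]' | grep -E 'posi|wrist'; python3 -m pendant '[[[-0.0003,-0.0008,0,0,0,0,130],[0,0,0,0,0,0,130]]]' | grep -E 'posi|wrist'
```

```text
position: [560.2, -31.6, 45.6]
wrist_force: [0.3, -0.1, -0.7]
position: [560.2, -32.0, 45.7]
wrist_force: [-0.0, 2.9, -0.4]
position: [560.3, -32.3, 45.7]
wrist_force: [-0.2, 6.7, -0.6]
```

```bash
python3 -m pendant '[[[0.0009,0.0025,0,0,0,0,130],[0,0,0,0,0,0,130]]]' | grep -E 'posi|wrist'; python3 -m pendant '[[[0.0008,-0.0003,0,0,0,0,130],[0,0,0,0,0,0,130]]]' | grep -E 'posi|wrist'; python3 -m pendant '[[[0.0008,-0.0003,0,0,0,0,130],[0,0,0,0,0,0,130]]]' | grep -E 'posi|wrist'
```

```text
position: [560.3, -30.8, 45.5]
wrist_force: [0.4, -0.7, -0.8]
position: [561.3, -31.2, 45.5]
wrist_force: [-0.4, 0.2, -1.2]
position: [562.2, -31.4, 45.5]
wrist_force: [0.0, -0.3, -1.5]
```

```bash
python3 -m pendant '[[[0.0008,-0.0003,0,0,0,0,130],[0,0,0,0,0,0,130]]]' | grep -E 'posi|wrist';python3 -c "
from h import *;print(monitor.get_obs()['torque'])"
```

```text
position: [562.7, -31.6, 45.4]
wrist_force: [-1.2, 0.2, -0.8]
[ 0.27652454  0.38501023 -0.07718291]
```

```bash
python3 -m pendant '[[[0.0008,-0.0003,0,0,0,0,130],[0,0,0,0,0,0,130]]]' | grep -E 'posi|wrist';python3 -c "
from h import *;print(monitor.get_obs()['torque'],tool())"
```

```text
position: [563.0, -31.7, 45.3]
wrist_force: [-3.7, 3.6, -1.0]
[ 1.28191355  1.42396076 -0.2098989 ] (array([563.00806084, -31.74338275,  45.2970407 ]), np.float64(160.7104853699403), np.float64(0.07512471756163219))
```

```bash
for i in 1; do python3 -m pendant '[[[0,0,0,0,0,-0.3,130],[0,0,0,0,0,0,130]]]' | grep -E 'posi|wrist';python3 -c "
from h import *;print(monitor.get_obs()['torque'],tool()[1])"; done;  python3 -m pendant '[[[0.0004,-0.0001,0,0,0,-0.3,130],[0,0,0,0,0,0,130]]]' | grep -E 'posi|wrist';python3 -c "
from h import *;print(monitor.get_obs()['torque'],tool()[1])"
```

```text
position: [563.0, -31.8, 45.3]
wrist_force: [-3.9, 3.0, -1.3]
[1.32995324 1.51069034 0.07499232] 160.44050399790504
position: [563.0, -31.8, 45.1]
wrist_force: [-4.7, 5.0, -1.0]
[1.65570265 1.83057525 0.31951118] 160.16315420818964
```

```bash
python3 -m pendant '[[[-0.0022,0.0012,0,0,0,0.3,130],[0,0,0,0,0,0,130],[0,0,-0.0008,0,0,0,130],[0,0,0,0,0,0,130]]]' | grep -E 'posi|wrist'; python3 -m pendant '[[[0,0,0,0,0,0,90],[0,0,0,0,0,0,60],[0,0,0,0,0,0,50],[0,0,0,0,0,0,50]]]'
```

```text
position: [562.2, -30.9, 44.8]
wrist_force: [1.2, 0.4, -1.3]
clock: 9.68
position: [562.0, -30.8, 44.8]
orientation: [-1.812, 2.566, -0.0]
wrist_force: [0.1, -0.6, 0.5]
grip_width: 0.803
gripper_force: 0.0
```

```bash
python3 -m pendant '[[[0,0,0.02,0,0,0,50],[0,0,0.055,0,0,0,30],[0,0,0.06,0,0,0,0],[0,0,0.03,0,0,0,0]]]' >/dev/null; python3 -m pendant '[[[-0.001,0.025,0,0,0,-6,0],[-0.001,0.048,0,0,0,-9.5,0],[-0.001,0.05,0,0,0,-10,0],[-0.001,0.055,0,0,0,-10.1,0],[-0.001,0.055,0,0,0,-10.1,0],[-0.001,0.05,0,0,0,-10,0],[-0.002,0.045,0,0,0,-9.5,0],[-0.002,0.026,0,0,0,-6,0]]]'; python3 -m pendant '[[[0,0,0,0,0,0,0],[0,0,0,0,0,0,0]]]' >/dev/null; python3 - <<'E'
from h import *
t=eyes.snapshot("top"); s=eyes.snapshot("side"); print(tool(), monitor.get_obs()["joints"].round(2))
a=cv2.resize(s["frame"][290:410,125:255,::-1],(390,360),interpolation=cv2.INTER_CUBIC)
b=cv2.resize(t["frame"][175:270,205:310,::-1],(398,360),interpolation=cv2.INTER_CUBIC)
cv2.imwrite("pics/g1.png",cv2.hconcat([a,b]))
dark=((0,110,30),(20,255,140))
q=rect(unproj(t,blob(t,(215,180,305,228),*dark),50)); print("laid t",q)
q=rect(unproj(t,blob(t,(205,225,290,275),*dark),50)); print("fixed t",q)
q=rect(unproj(s,blob(s,(200,205,290,262),*dark),50)); print("laid s",q)
q=rect(unproj(s,blob(s,(240,232,325,300),*dark),50)); print("fixed s",q)
E
```

```text
clock: 11.18
position: [551.5, 325.4, 209.4]
orientation: [-0.025, -3.141, 0.0]
wrist_force: [0.1, -0.1, -0.1]
grip_width: 1.0
gripper_force: 0.0
(array([551.98668958, 322.33530812, 209.86153155]), np.float64(89.24198085998167), np.float64(0.004318770761591423)) [ 0.83  0.31 -0.1   0.   -1.16 -2.42]
laid t (array([562.7, -29.2]), 174.9, 50.9, np.float32(70.69))
fixed t (array([449.7,   8.8]), 175.0, 51.5, np.float32(70.69))
laid s (array([552.3, -23.4]), 174.3, 40.4, np.float32(70.03))
fixed s (array([446.6,  11.3]), 178.0, 52.9, np.float32(70.86))
```

View pics/g1.png

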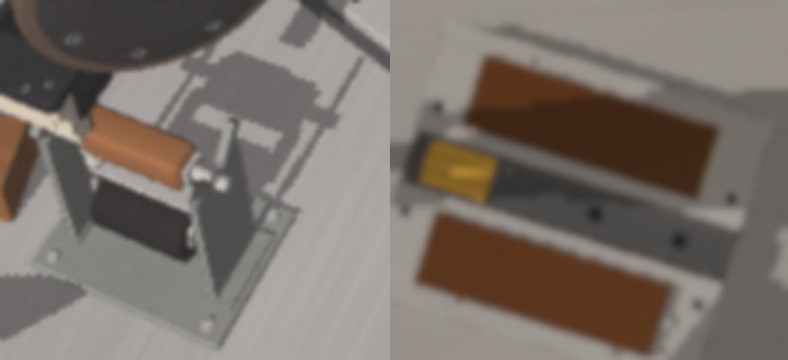

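```bash
python3 -m pendant '[[[0.0005,0,-0.03,0,0,0,0],[0.0005,0,-0.04,0,0,0,0],[0,0,-0.025,0,0,0,0],[0,0,-0.01,0,0,0,0],[0,0,-0.002,0,0,0,0],[0,0,0,0,0,0,110]]]' 10; python3 -m pendant '[[[0,0,0,0,0,0,110],[0,0,0,0,0,0,130],[0,0,0,0,0,0,150]]]' 10;
```

```text
clock: 12.28
position: [553.6, 323.4, 103.9]
orientation: [0.021, 3.14, 0.002]
wrist_force: [-0.3, 0.2, -0.2]
grip_width: 0.936
gripper_force: 0.0
clock: 12.65
position: [553.0, 323.3, 103.1]
orientation: [0.021, 3.141, 0.001]
wrist_force: [0.0, -0.2, 0.4]
grip_width: 0.604
gripper_force: 0.0
```

```bash
python3 -m pendant '[[[0,0,0,0,0,0,165]]]' 10;  python3 -m pendant '[[[0,0,0,0,0,0,175]]]' 10; python3 -m pendant '[[[0,0,0,0,0,0,185],[0,0,0,0,0,0,195]]]' 10
```

```text
clock: 12.78
position: [552.9, 323.3, 102.8]
orientation: [0.021, 3.141, 0.0]
wrist_force: [0.5, -0.1, -0.0]
grip_width: 0.493
gripper_force: 0.0
clock: 12.9
position: [552.9, 323.2, 102.8]
orientation: [0.021, 3.142, 0.0]
wrist_force: [0.3, -0.1, 0.3]
grip_width: 0.38
gripper_force: 0.0
clock: 13.15
position: [553.0, 323.6, 102.8]
orientation: [0.021, 3.141, 0.001]
wrist_force: [-0.6, 2.3, -0.1]
grip_width: 0.295
gripper_force: 10.0
```

```bash
python3 -m pendant '[[[0,0.0008,0,0,0,0,200],[0,0,0,0,0,0,200],[0,0,0,0,0,0,200]]]' 45; python3 -m pendant '[[[0,0,0.01,0,0,0,200],[0,0,0.03,0,0,0,200],[0,0,0.045,0,0,0,200],[0,0,0.045,0,0,0,200],[0,0,0.02,0,0,0,200],[0,0,0,0,0,0,200]]]'; python3 -c "
from h import *;print(monitor.get_obs()['torque'],tool()[1])"
```

```text
clock: 13.52
position: [553.0, 323.7, 102.7]
orientation: [-0.021, -3.141, 0.001]
wrist_force: [0.9, -3.0, -0.5]
grip_width: 0.294
gripper_force: 45.0
clock: 14.28
position: [553.0, 324.5, 254.3]
orientation: [0.021, 3.14, 0.004]
wrist_force: [-0.2, -0.6, -7.0]
grip_width: 0.292
gripper_force: 45.0
[-0.03710309  0.03505869 -0.03027743] 89.23640880307879
```

```bash
python3 -m pendant '[[[-0.002,-0.025,0,0,0,-2,200],[-0.002,-0.05,0,0,0,-2,200],[-0.002,-0.058,0,0,0,-2,200],[-0.002,-0.058,0,0,0,-2,200],[-0.002,-0.058,0,0,0,-2,200],[-0.002,-0.058,-0.01,0,0,-2,200],[-0.002,-0.055,-0.02,0,0,-2,200],[-0.002,-0.04,-0.025,0,0,-2,200]]]' >/dev/null; python3 -m pendant '[[[-0.002,-0.025,-0.025,0,0,-1.7,200],[-0.001,-0.0088,-0.015,0,0,-1,200],[0,0,-0.005,0,0,0,200],[0,0,0,0,0,0,200],[0,0,0,0,0,0,200]]]';  python3 - <<'E'
from h import *
t=eyes.snapshot("top"); s=eyes.snapshot("side"); o=tool(); print(o)
T=o[0]; a=np.radians(o[1]-0); D=np.array([-np.sin(a),np.cos(a),0]) 
# D: handle axis (perp. to closing)
pts=[T+[0,0,17.2-75]+35*D,T+[0,0,17.2-75]-35*D,T+[0,0,17.2]+68*D,T+[0,0,17.2]-68*D]
print("pred drum ends / peg ends side px",proj(s,pts).round(1).tolist())
p=proj(s,T)[0].astype(int); x0,y0=p[0]-65,p[1]-55; print("crop",x0,y0)
cv2.imwrite("pics/i1.png",cv2.resize(s["frame"][y0:y0+110,x0:x0+130,::-1],(780,600*110*6//(660*5) if 0 else 600),interpolation=cv2.INTER_CUBIC))
E
```

```text
clock: 15.9
position: [534.6, -111.0, 153.6]
orientation: [0.529, 3.095, 0.001]
wrist_force: [-0.7, 0.9, -6.1]
grip_width: 0.294
gripper_force: 45.0
(array([ 534.51206818, -111.07506555,  153.54436724]), np.float64(70.60786370337816), np.float64(0.08117668735338175))
pred drum ends / peg ends side px [[278.8, 214.5], [258.4, 201.7], [289.1, 198.1], [247.9, 173.4]]
crop 203 135
```

View pics/i1.png

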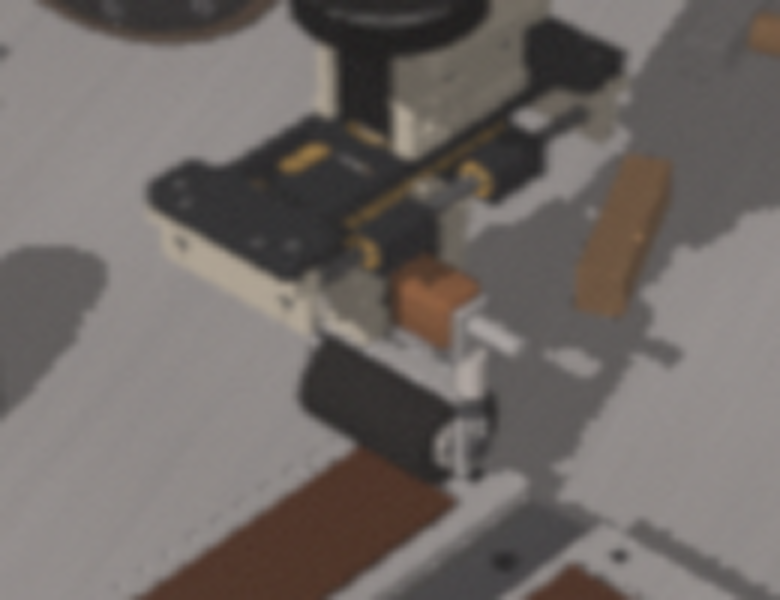

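```bash
python3 -m pendant '[[[-0.0009,-0.002,-0.014,0,0,0,200],[0,0,-0.006,0,0,0,200],[0,0,0,0,0,0,200]]]' | grep -E 'posi|wris'; python3 -m pendant '[[[0,0,-0.003,0,0,0,200],[0,0,0,0,0,0,200],[0,0,0,0,0,0,200]]]' | grep -E 'posi|wris'
```

```text
position: [532.5, -113.9, 132.6]
wrist_force: [-3.7, 0.6, 2.4]
position: [532.8, -113.9, 130.2]
wrist_force: [-5.3, 1.1, 4.9]
```

```bash
python3 -m pendant '[[[-0.0003,0.0012,-0.0015,0,0,0,200],[-0.0001,0.0006,-0.0015,0,0,0,200],[0,0,0,0,0,0,200],[0,0,0,0,0,0,200]]]' | grep -E 'posi|wris'
```

```text
position: [533.2, -112.0, 127.8]
wrist_force: [-4.5, 1.1, 7.2]
```

```bash
python3 -m pendant '[[[0.0016,0.0047,-0.0003,0,0,0,200],[0.0033,0.0094,0,0,0,0,200],[0.0033,0.0094,0,0,0,0,200],[0.0033,0.0094,0,0,0,0,200],[0.0033,0.0094,0,0,0,0,200],[0.0033,0.0094,0,0,0,0,200]]]' | grep -E 'posi|wris';python3 -c "
from h import *
T=tool();a=np.radians(70.6);p=T[0][:2]-[562.7,-29.2];print(T,p@[np.cos(a),np.sin(a)],p@[-np.sin(a),np.cos(a)])"
```

```text
position: [551.6, -60.0, 127.6]
wrist_force: [-4.3, 0.5, 7.1]
(array([551.56448819, -59.95742631, 127.6066956 ]), np.float64(70.55546377828612), np.float64(0.10779271050009907)) -32.709885597558895 0.286845509641525
```

```bash
python3 -m pendant '[[[0.0033,0.0094,0,0,0,0,200],[0.0033,0.0094,0,0,0,0,200],[0.0033,0.0094,0,0,0,0,200],[0.0033,0.0094,0,0,0,0,200],[0.0033,0.0094,0,0,0,0,200],[0.0033,0.0094,0,0,0,0,200]]]' | grep -E 'posi|wris'; python3 -m pendant '[[[0.0033,0.0094,0,0,0,0,200],[0.0033,0.0094,0,0,0,0,200],[0.0033,0.0094,0,0,0,0,200],[0.0033,0.0094,0,0,0,0,200],[0.0025,0.0066,0,0,0,0,200],[0,0,0,0,0,0,200]]]' | grep -E 'posi|wris';python3 -c "
from h import *
T=tool();a=np.radians(70.6);p=T[0][:2]-[562.7,-29.2];print(T,p@[np.cos(a),np.sin(a)],p@[-np.sin(a),np.cos(a)])"
```

```text
position: [571.5, -3.4, 127.7]
wrist_force: [-4.2, 0.3, 7.3]
position: [587.4, 41.3, 127.7]
wrist_force: [-4.0, 1.5, 7.1]
(array([587.35030303,  41.3164846 , 127.66112667]), np.float64(70.58502713588729), np.float64(0.14938493298330185)) 74.70061859127352 0.17211099568243782
```

```bash
python3 -m pendant '[[[0.0025,0.007,0,0,0,0,200],[0.0025,0.0072,0,0,0,0,200],[0,0,0,0,0,0,200],[0,0,0,0,0,0,200]]]' | grep -E 'posi|wris';python3 -c "
from h import *
T=tool();a=np.radians(70.6);p=T[0][:2]-[562.7,-29.2];print(T,p@[np.cos(a),np.sin(a)],p@[-np.sin(a),np.cos(a)])"
```

```text
position: [592.4, 55.4, 127.8]
wrist_force: [-4.3, 2.0, 7.1]
(array([592.39671442,  55.44799588, 127.77609667]), np.float64(70.57556492505985), np.float64(0.17895333789364717)) 89.70600193959459 0.10616021718648483
```

```bash
python3 -m pendant '[[[0,0,0.02,0,0,0,200],[0,0,0.045,0,0,0,200],[0,0,0.045,0,0,0,200],[0,0,0.017,0,0,0,200]]]' >/dev/null; python3 -m pendant '[[[-0.005,0.02,0,0,0,2.6,200],[-0.006,0.045,0,0,0,2.7,200],[-0.006,0.055,0,0,0,2.7,200],[-0.006,0.055,0,0,0,2.7,200],[-0.006,0.05,0,0,0,2.7,200],[-0.006,0.03,0,0,0,2.7,200],[-0.004,0.013,0,0,0,2.6,200],[0,0,0,0,0,0,200]]]' ; python3 -m pendant '[[[0,0,0,0,0,0,200],[0,0,0,0,0,0,200]]]' >/dev/null; python3 - <<'E'
from h import *
print(tool())
t=eyes.snapshot("top"); s=eyes.snapshot("side")
dark=((0,110,30),(20,255,140))
print("laid t",rect(unproj(t,blob(t,(215,180,305,228),*dark),50)))
E
```

```text
clock: 21.5
position: [551.1, 323.3, 251.4]
orientation: [-0.017, -3.139, 0.003]
wrist_force: [0.4, -0.5, -6.8]
grip_width: 0.294
gripper_force: 45.0
(array([552.33686309, 321.63125754, 253.31640722]), np.float64(89.1662542203203), np.float64(0.01420960645164179))
laid t (array([562.9, -28.7]), 175.9, 51.1, np.float32(70.66))
```

```bash
python3 -m pendant '[[[0.0006,0.0019,-0.02,0,0,0,200],[0,0,-0.04,0,0,0,200],[0,0,-0.035,0,0,0,200],[0,0,-0.018,0,0,0,200],[0,0,0,0,0,0,200],[0,0,0,0,0,0,200]]]';python3 -c "
from h import *
print(tool())"
```

```text
clock: 22.6
position: [553.9, 325.0, 142.2]
orientation: [0.021, 3.139, 0.002]
wrist_force: [0.4, 0.0, -6.9]
grip_width: 0.295
gripper_force: 45.0
(array([553.86617011, 325.04543471, 142.1824596 ]), np.float64(89.24933529268297), np.float64(0.14877410553586684))
```

```bash
python3 -m pendant '[[[-0.0008,-0.0014,-0.005,0,0,0,200],[0,0,-0.01,0,0,0,200],[0,0,-0.01,0,0,0,200],[0,0,0,0,0,0,200],[0,0,0,0,0,0,200]]]';python3 -m pendant '[[[0,0,-0.008,0,0,0,200],[0,0,-0.003,0,0,0,200],[0,0,0,0,0,0,200]]]'
```

```text
clock: 23.22
position: [552.2, 323.1, 115.4]
orientation: [0.021, 3.141, -0.0]
wrist_force: [0.5, 0.6, -6.5]
grip_width: 0.285
gripper_force: 45.0
clock: 23.6
position: [551.8, 322.9, 104.0]
orientation: [-0.021, -3.141, 0.001]
wrist_force: [0.6, 0.2, -7.0]
grip_width: 0.297
gripper_force: 45.0
```

```bash
python3 -m pendant '[[[0,0.0003,-0.001,0,0,0,200],[0,0,0,0,0,0,200]]]' | grep -E 'posi|wris'; python3 -m pendant '[[[0,0,-0.0008,0,0,0,200],[0,0,0,0,0,0,200]]]' | grep -E 'posi|wris'
```

```text
position: [552.1, 323.4, 103.5]
wrist_force: [0.7, 0.4, -5.3]
position: [552.1, 323.4, 102.9]
wrist_force: [0.7, -0.4, -5.2]
```

```bash
python3 -m pendant '[[[0,0,-0.0008,0,0,0,200],[0,0,0,0,0,0,200]]]' | grep -E 'posi|wris'; python3 -m pendant '[[[0,0,0,0,0,0,190],[0,0,0,0,0,0,175],[0,0,0,0,0,0,150],[0,0,0,0,0,0,110],[0,0,0,0,0,0,60],[0,0,0,0,0,0,0],[0,0,0,0,0,0,0]]]'
```

```text
position: [552.2, 323.4, 102.7]
wrist_force: [-3.0, -0.5, 2.6]
clock: 25.22
position: [552.0, 323.3, 101.8]
orientation: [-0.021, -3.141, 0.0]
wrist_force: [0.2, -0.4, -0.6]
grip_width: 0.807
gripper_force: 0.0
```

Seated: the vertical load has come off the wrist. Next I back out straight up and check.

```bash
python3 -m pendant '[[[0,0,0,0,0,0,0],[0,0,0.02,0,0,0,0],[0,0,0.05,0,0,0,0],[0,0,0.06,0,0,0,0],[0,0,0.05,0,0,0,0]]]' >/dev/null; python3 -m pendant '[[[-0.03,-0.05,0.02,0,0,0,0],[-0.03,-0.05,0.02,0,0,0,0],[-0.03,-0.05,0,0,0,0,0],[0,-0.03,0,0,0,0,0],[0,0,0,0,0,0,0],[0,0,0,0,0,0,0]]]'; python3 - <<'E'
from h import *
t=eyes.snapshot("top"); s=eyes.snapshot("side")
dark=((0,110,30),(20,255,140))
a=cv2.resize(s["frame"][200:400,70:330,::-1],(468,360),interpolation=cv2.INTER_CUBIC)
b=cv2.resize(t["frame"][165:285,90:200,::-1],(330,360),interpolation=cv2.INTER_CUBIC)
cv2.imwrite("pics/z1.png",cv2.hconcat([a,b]))
print("handle",rect(unproj(t,blob(t,(110,195,132,235),(0,100,60),(25,255,255)),135)))
print("laid t",rect(unproj(t,blob(t,(215,180,305,228),*dark),50)))
E
```

```text
clock: 26.6
position: [462.2, 143.5, 322.0]
orientation: [0.022, 3.141, 0.001]
wrist_force: [-0.5, 0.1, -0.2]
grip_width: 0.998
gripper_force: 0.0
handle (array([566.4, 321.2]), 27.8, 46.6, np.float32(178.06))
laid t (array([562.7, -29.5]), 175.7, 50.6, np.float32(70.77))
```

View pics/z1.png

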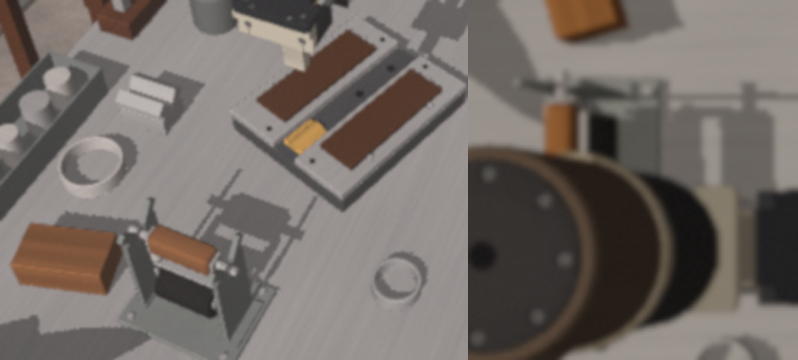

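The side view shows the roller hanging level by both pegs in its stand (handle at about crop (182,250)). The strip lies flat on its way at crop (318,75), and nothing else has moved. The arm touches nothing, so I'm handing in.

```bash
python3 -c "
from rig import workorder;print(workorder.close_job())"
```

```text
the job is handed in; nothing more can be done
None
```

The strip lies flat about 1 mm off its pins and was rolled from the pinned end to the open end with the springs about 5 mm in; the roller hangs back in its stand, I touched none of the bystanders, and I handed the job in at about 27 s, with no verdict shown.

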